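Lock-button vial tray pushed home into its dock

ROBOT

A 6-joint arm with a two-finger parallel gripper is mounted at the origin on the work surface. World frame = base frame: x ahead of the robot, y to its left, z up, the work surface at z = 0. Lengths are in m, angles in degrees, forces in N, time in s.
With the tool pointing down it reaches from about 0.4 to 0.825 m from the base axis. Payload 7 kg.
Tool frame: the origin (TCP) lies midway between the tips of the shut fingers; the grasp point (between the pads) lies 19 mm behind it; z points along the fingers, y is the direction in which the jaws open and shut (so a half turn about z gives the same grasp; the last joint's range is limited). The gripper opens to 88 mm and grips with 3 to 60 N. Pads are 19 mm wide; open, the fingers measure 130 mm over their backs; the gripper's body (78 mm by 193 mm) begins 47 mm behind the grasp point.
Start: joints at [-48.295, 20.546, 0.682, 0, -70.136, -16.507], TCP at [0.287, -0.611, 0.227] pointing down, gripper open.
Joint ranges: [-176.03, 176.03], [-82.01, 121.73], [-58.28, 71.71], [-173.87, 95.51], [-174.79, -0.11], [-173.66, 173.66]. Speed limits (degrees/s): [136.94, 136.94, 172.46, 180, 180, 180].

INTERFACE

Orientations are given as [roll, pitch, yaw] about the fixed x, y, z axes, in that order (R = Rz(yaw) Ry(pitch) Rx(roll)).
In Python, from plant import ctrl gives the robot as it stands. The module is installed in compiled form; this text tells all that it offers.
- The arm moves only by the tool arm_command, never from a script. Its argument "targets" is a list that holds one entry, the list of rows, each a list of 7 numbers: the turn, a rotation vector about the world's x, y, z in rad, then the shift along the world's x, y, z in cm, then the opening, from 0 (shut) to 1 (fully open). A call has 1 to 8 rows; each row is the pose to reach, as a shift and turn from the pose commanded when the call began; what a row does not reach only later rows make up. A row lasts 1/12 s, in which the tool goes at most 41.7 mm and 7.16 degrees, less where a joint would pass 70% of its speed; a pose out of reach is approached as far as the arm can. A call with a gripper value outside its range is refused whole. The fingers move at their own pace and stop on an object; the grip force is fixed at half the most. Time passes only in rows, so rows that repeat a pose let the fingers close. It gives the time, the measured TCP pose, the force and the opening at its end, in the units of the state.
- ctrl.get_obs(): the state, without advancing time (a new reading comes with each control period).
- ctrl.snapshot(name): name is "scene" or "top" or "wrist"; returns the picture (400x640x3 uint8, blue, green, red); there is no depth.
- ctrl.camera_model(name): a dict with "K" (3x3 intrinsics, pixels), "xyz" and "rotation" of the camera in the world. Camera axes: x right, y up, looking along -z (the intrinsics and any distortion apply to the point x, -y, -z); pixel columns grow to the right and rows downward; lengths in m; the calibration is good to about 2 mm. A picture is of the moment at which its call begins: read the wrist's pose just before it. camera_model takes no time and is no camera call; for the wrist camera it gives the pose at the moment of the call.
- ctrl.close_job(): hands the job in, once; it reports no verdict.
The state is a dict: "clock": time; "joint_pos": joint angles; "qvel": joint speeds; "tau": joint torques, N m; "tool_pos": TCP position; "orientation": TCP orientation; "force": force on the tool from outside, world axes, zero at the start; "moment": the same for the moment, N m; "opening": finger opening in m.
Only numpy, scipy, OpenCV 4.12 (cv2) and the standard library are available. Lean on these libraries where they do the work, as an engineer would, in place of code of your own. Each camera call takes 0.05 s, during which the arm holds its last target. There are 200 camera calls.

TASK

Press the wide lock button on the ledge of the vial tray down and, keeping it pressed, push the tray fully home into the dock until its upright panel meets the housing; then let the button come up so that the tray is locked there. Only touch and push with the fingers: leave the bottle, the loose vials and the carton where they stand.

Things in the scene. Friction and masses are not known exactly. Their poses are not given: they have to be found in the camera images.
- dock: The fixed vial dock: an aluminium base rail 110 mm wide (own x), 350 mm long (own y) and 20 mm high, with a low white housing 170 mm wide, 120 mm deep and 95 mm high on its +y end, open towards -y. Origin on the bench surface, under the middle of the rail, with own z up; the housing's open face is at own y = +60 mm. The tray slides along the dock's own +y to go home. The whole dock stands at a different place and yaw each time.
- dock_mouth (a point): Fixed point on the housing's open face, at the middle of its top edge (95 mm above the bench).
- tray_panel (a point): Point on the tray: middle of the top edge of the inner face of its upright panel (150 mm wide, 10 mm thick, from 24 to 95 mm above the bench). The inner face looks to the dock's +y; the outer face, which can be pushed by the fingers, is 10 mm behind it (-y). When the tray is fully home this point coincides with dock_mouth. On the +y side of the panel the tray carries a grey block of small capped vials, which goes into the housing.
- tray (a joint): Travel of the tray in m along the dock's +y; it starts between 0 and 0.05, and 0.150 is fully home (hard end stop, panel against the housing). While the button is up a pin catches a row of hidden teeth, 12 mm apart, all along the way (the locked tray has play of 1 to 2 mm, or up to 12 mm before it catches if the pin stands on a tooth). With the button down it runs freely with about 1 to 3 N. The tray is captive and cannot be lifted.
- lock_button (a joint): How far the lock button is pressed, in m: 0 is up (locked), 0.010 fully down. At the start it is up, or up to 0.0055 down (its top that much lower) when the pin happens to stand on a tooth. The spring pushes back with 2 N at the start of the stroke and 6 N fully down. Pressed more than 0.006 it frees the tray; let go, it springs back up and the pin drops into the next gap between teeth.
- button_top (a point): Middle of the top face of the lock button: a flat ribbed grey pad, 60 mm wide (dock's x) by 44 mm long (dock's y), facing up, 59 mm above the bench when up and 49 mm when fully down. It sits on the tray's ledge (86 mm wide, top 49 mm above the bench) on the outer (-y) side of the panel and moves with the tray; its middle is 25 mm from the panel's outer face.
- solvent_bottle: Bystander: loose amber bottle with a blue cap, 86 mm in diameter, 190 mm high; origin at the centre of its foot.
- vial_a: Bystander: loose capped glass vial, 17 mm in diameter, 45 mm high; origin at the centre of its foot.
- vial_b: Bystander: a second vial like vial_a.
- vial_carton: Bystander: loose open cardboard carton 90 x 120 x 35 mm; origin at the centre of its underside.

How it is judged:
By the outcome, as a careful person would: the job done as asked, in the order asked, and still so for the second after the job is handed in, with the robot touching nothing.
It also fails if it takes over 35 s, if anything falls off the work surface, if the arm or the gripper's body presses on something with over 40 N, if the wrist force passes 120 N, or if a joint passes its speed limit or range.

## Working session

There is one attempt and no reset: what is moved stays moved. The work goes in short steps, Python scripts to look and compute and a tool call to move; the robot and the scene stay as the last step left them, time stands still between calls to the robot, and variables do not carry over. Pictures are saved under pics/ and viewed, about 8 in all and at most 12, crops included, and the job is handed in when it is done.

Besides the shell and the picture viewer there is one more tool, called after "Request:" by a JSON object that holds its "name" and its "arguments", one argument or row to a line. arm_command: Moves the arm, as the interface text tells. Its arguments: {"type":"object","properties":{"targets":{"type":"array","items":{"type":"array","items":{"type":"array","items":{"type":"number"}}}}},"required":["targets"]}

```bash
mkdir -p pics
cat > h.py <<'E'
import numpy as np, cv2
from plant import ctrl
def ray(cam,px):
    m=ctrl.camera_model(cam);K=np.array(m["K"]);R=np.array(m["rotation"]);o=np.array(m["xyz"])
    d=np.linalg.inv(K)@[px[0],px[1],1];return o,R@(d*[1,-1,-1])
def atz(cam,px,z):
    o,d=ray(cam,px);return o+d*(z-o[2])/d[2]
def proj(cam,p):
    m=ctrl.camera_model(cam);K=np.array(m["K"]);R=np.array(m["rotation"]);o=np.array(m["xyz"])
    c=(R.T@(np.array(p)-o))*[1,-1,-1];q=K@c;return q[:2]/q[2]
def st():
    s=ctrl.get_obs();print({k:np.round(s[k],4).tolist() for k in("clock","tool_pos","orientation","force","opening","joint_pos")})
E
python3 - <<'E'
from h import *
for n in("scene","top"):cv2.imwrite(f"pics/{n}0.png",ctrl.snapshot(n));print(ctrl.camera_model(n))
st()
E
```

```text
{'K': array([[407.644411  ,   0.        , 319.05435379],
       [  0.        , 407.644411  , 201.57755933],
       [  0.        ,   0.        ,   1.        ]]), 'xyz': array([ 0.89482046, -0.38718474,  0.6065806 ]), 'rotation': array([46.93851383, -0.83565334, 31.58202774])}
{'K': array([[378.09009679,   0.        , 318.63873334],
       [  0.        , 378.09009679, 195.48355005],
       [  0.        ,   0.        ,   1.        ]]), 'xyz': array([0.42485375, 0.07393262, 0.82565367]), 'rotation': array([ 14.03910087,  -0.18338929, -82.98987123])}
{'clock': 0.1, 'tool_pos': [0.2871, -0.6104, 0.2257], 'orientation': [179.913, -0.0091, -154.8112], 'force': [-0.8156, 0.0212, -0.2708], 'opening': 0.0875, 'joint_pos': [-48.297, 20.5872, 0.6382, -0.017, -70.137, -16.5084]}
```

View pics/top0.png

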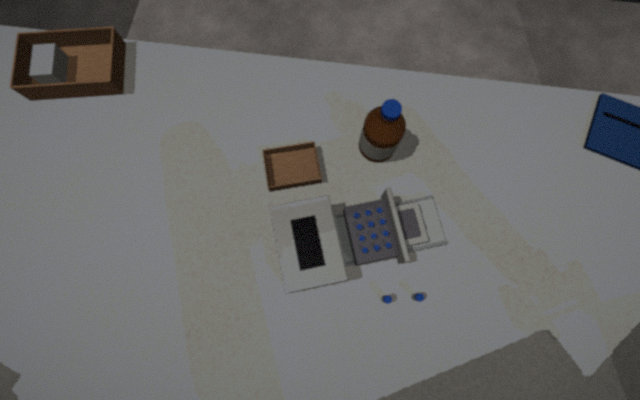

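View pics/scene0.png

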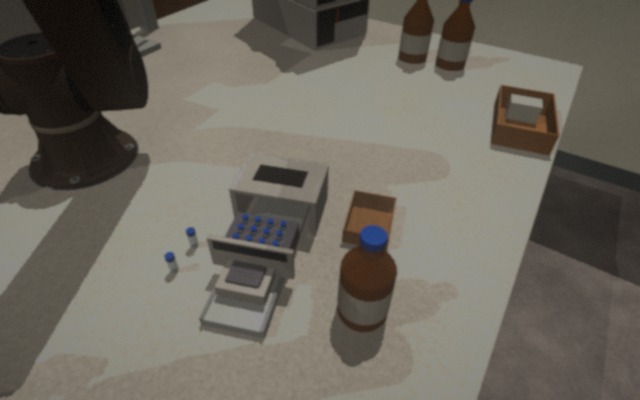

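Top view: housing around (310,242), panel around (398,225), button around (411,223), bottle (380,135), vials (387,299) and (419,297), carton (293,166). I'll enlarge both views to read exact points.

```bash
sed -i '1a from scipy.spatial.transform import Rotation as Ro' h.py; sed -i 's/R=np.array(m\["rotation"\])/R=Ro.from_euler("xyz",m["rotation"],degrees=True).as_matrix()/' h.py
python3 - <<'E'
from h import *
a=cv2.imread("pics/top0.png")[180:310,260:460];b=cv2.imread("pics/scene0.png")[150:345,190:340]
a=cv2.resize(a,None,fx=4,fy=4,interpolation=3);b=cv2.resize(b,None,fx=3,fy=3,interpolation=3)
cv2.imwrite("pics/topc.png",cv2.convertScaleAbs(a,alpha=1.4));cv2.imwrite("pics/scenec.png",cv2.convertScaleAbs(b,alpha=1.4))
E
```

```text
(no output)
```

View pics/topc.png

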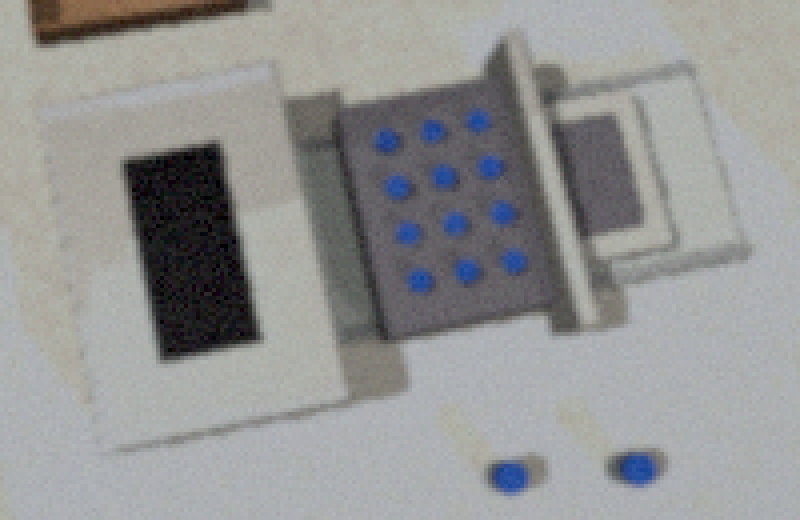

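View pics/scenec.png

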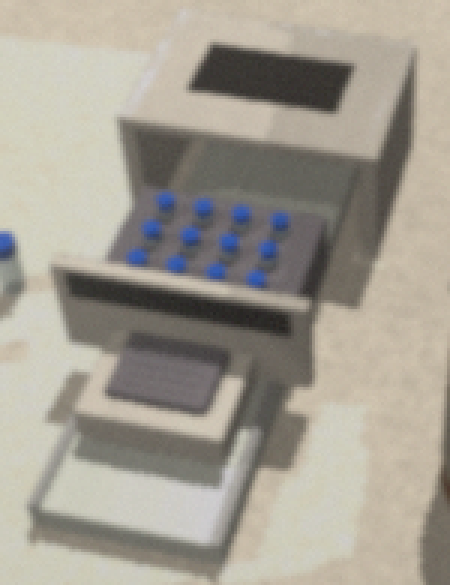

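Top crop: housing front top edge (272,65)-(350,400), panel top edge (518,33)-(588,325), button corners about (560,122),(625,112),(643,225),(582,240). Scene crop: housing front edge (120,120)-(375,158), panel (53,265)-(312,302), button (130,335),(228,350),(210,412),(108,393).

Run:
```python
from h import *
T=lambda p:(260+(p[0]-1.5)/4,180+(p[1]-1.5)/4)
S=lambda p:(190+(p[0]-1)/3,150+(p[1]-1)/3)
def both(n,tp,sp,z):
    for c,f,ps in(("top",T,tp),("scene",S,sp)):
        q=np.array([atz(c,f(p),z) for p in ps]);d=q[1]-q[0]
        print(n,c,q[:,:2].round(4).tolist(),"mid",q.mean(0).round(4)[:2],"len",np.linalg.norm(d).round(4),"ang",np.degrees(np.arctan2(d[1],d[0])).round(1))
both("mouth",[(272,65),(350,400)],[(120,120),(375,158)],.095)
both("panel",[(518,33),(588,325)],[(53,265),(312,302)],.095)
both("button",[(560,122),(625,112),(643,225),(582,240)],[(130,335),(228,350),(210,412),(108,393)],.058)
for n,p,z in(("va",(387,299),.045),("vb",(419,297),.045),("cap",(391,108),.19)):print(n,atz("top",p,z).round(3))
for p in((264,149),(320,144),(322,181),(268,189)):print("carton",atz("top",p,.035).round(3))
```

```text
mouth top [[0.6079, 0.076], [0.4506, 0.0206]] mid [0.5292 0.0483] len 0.1668 ang -160.6
mouth scene [[0.4548, 0.0205], [0.6087, 0.0771]] mid [0.5317 0.0488] len 0.164 ang 20.2
panel top [[0.6394, -0.0443], [0.4993, -0.0887]] mid [ 0.5694 -0.0665] len 0.147 ang -162.4
panel scene [[0.5037, -0.0929], [0.6405, -0.0381]] mid [ 0.5721 -0.0655] len 0.1473 ang 21.8
button top [[0.6052, -0.0756], [0.6147, -0.1088], [0.5569, -0.1214], [0.5454, -0.091]] mid [ 0.5805 -0.0992] len 0.0345 ang -74.1
button scene [[0.5487, -0.0879], [0.6019, -0.0669], [0.6189, -0.1053], [0.5647, -0.1248]] mid [ 0.5836 -0.0962] len 0.0572 ang 21.5
va [ 0.425 -0.066  0.045]
vb [ 0.436 -0.129  0.045]
cap [ 0.764 -0.021  0.19 ]
carton [0.712 0.229 0.035]
carton [0.739 0.107 0.035]
carton [0.655 0.092 0.035]
carton [0.622 0.206 0.035]
```

Request:
{"name": "arm_command", "arguments": {
  "targets": [
    [[0,0,0.09,1.2,2.0,0,0],[0,0,0.18,3.0,5.2,0,0],[0,0,0.27,4.8,8.5,0,0],[0,0,0.36,6.6,11.7,0,0],[0,0,0.46,8.5,15,0,0],[0,0,0.56,10.3,18.2,0,0],[0,0,0.66,12.1,21.5,0,0],[0,0,0.75,13.9,24.6,0,0]]
  ]
}}

```text
clock: 0.77
tool_pos: [0.4266, -0.3628, 0.2264]
orientation: [180.0, 0.0, -111.5]
force: [0.6, -0.3, -0.2]
opening: 0.0399
```

Request:
{"name": "arm_command", "arguments": {
  "targets": [
    [[0,0,0.1,1.9,3.4,-1,0],[0,0,0.2,3.8,6.8,-2,0],[0,0,0.3,5.7,10.2,-3,0],[0,0,0.4,7.6,13.6,-4,0],[0,0,0.5,9.5,17,-5,0],[0,0,0.6,11.3,20.4,-6,0],[0,0,0.68,13.0,23,-7,0],[0,0,0.727,14.2,25,-7.7,0]]
  ]
}}

```text
clock: 1.43
tool_pos: [0.5691, -0.1122, 0.1484]
orientation: [180.0, 0.0, -69.8]
force: [1.0, -1.1, 0.4]
opening: 0.0002
```

Run:
```python
from h import *
st()
w=ctrl.snapshot("wrist");st()
cv2.imwrite("pics/w1.png",w)
a=ctrl.snapshot("scene")[150:345,190:340];cv2.imwrite("pics/s1.png",cv2.resize(a,None,fx=3,fy=3,interpolation=3))
```

```text
{'clock': 1.4333, 'tool_pos': [0.5691, -0.1122, 0.1484], 'orientation': [179.9518, 0.0241, -69.829], 'force': [1.0188, -1.0879, 0.4349], 'opening': 0.0002, 'joint_pos': [8.1432, 15.3259, -17.679, -0.0161, -57.0473, 12.0367]}
{'clock': 1.4833, 'tool_pos': [0.5703, -0.1102, 0.1471], 'orientation': [179.9167, 0.0504, -69.6609], 'force': [2.918, 1.4096, -0.3882], 'opening': 0.0004, 'joint_pos': [8.3204, 15.4986, -17.6203, -0.0381, -56.973, 12.0395]}
```

View pics/w1.png

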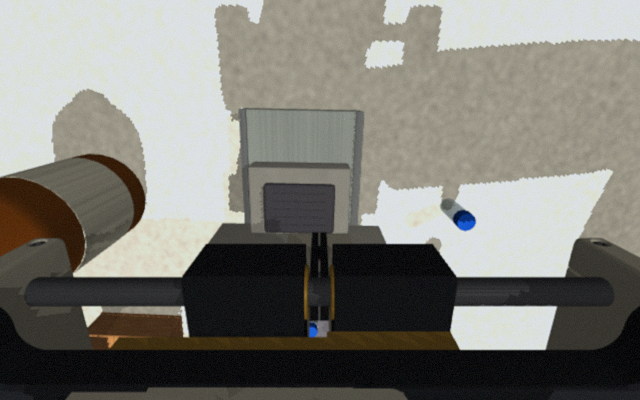

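The wrist view shows the button's free edge from (264,183) to (334,182), with the panel side hidden behind the fingers. The rail is upright in the picture, so yaw is good.

Run:
```python
from h import *
ey=np.array([-.342,.94]);
for z in(.059,.054):
    l,r=[atz("wrist",p,z)[:2] for p in((264,183),(334,182))]
    d=l-r;print(z,l,r,np.linalg.norm(d),np.degrees(np.arctan2(d[1],d[0])),"mid button",(l+r)/2+.022*ey,"panel outer",(l+r)/2+.047*ey)
print(proj("wrist",ctrl.get_obs()["tool_pos"]))
st()
```

```text
0.059 [ 0.61418185 -0.10654449] [ 0.56180445 -0.12652757] 0.05605992255109993 20.88289852330809 mid button [ 0.58046915 -0.09585603] panel outer [ 0.57191915 -0.07235603]
0.054 [ 0.61451463 -0.10488194] [ 0.56107589 -0.12526993] 0.05719588629236017 20.882898523308064 mid button [ 0.58027126 -0.09439594] panel outer [ 0.57172126 -0.07089594]
[319.55885053 246.34385499]
{'clock': 1.5333, 'tool_pos': [0.5691, -0.1119, 0.1476], 'orientation': [179.8668, 0.0517, -69.8863], 'force': [-0.4094, -0.2945, 0.4203], 'opening': 0.0004, 'joint_pos': [8.1731, 15.4146, -17.6598, -0.0274, -57.0666, 11.9556]}
```

Request:
{"name": "arm_command", "arguments": {
  "targets": [
    [[0,0,0,0.5,1.0,-1,0],[0,0,0,1.0,2.0,-2.5,0],[0,0,0,1.0,2.0,-4.5,0],[0,0,0,1.0,2.0,-6.3,0],[0,0,0,1.0,2.0,-7.5,0],[0,0,0,1.0,2.0,-8.0,0],[0,0,0,1.0,2.0,-8.0,0],[0,0,0,1.0,2.0,-8.0,0]]
  ]
}}

```text
clock: 2.2
tool_pos: [0.5784, -0.0951, 0.0698]
orientation: [180.0, -0.0, -70.2]
force: [0.4, -0.2, -0.4]
opening: 0.0006
```

Run:
```python
from h import *
st()
a=ctrl.snapshot("scene")[130:345,180:380];cv2.imwrite("pics/s1.png",cv2.resize(a,None,fx=3,fy=2.7,interpolation=3))
```

```text
{'clock': 2.2, 'tool_pos': [0.5784, -0.0951, 0.0698], 'orientation': [179.9971, -0.0099, -70.2144], 'force': [0.3753, -0.2455, -0.4478], 'opening': 0.0006, 'joint_pos': [9.7698, 20.6976, -21.9019, 0.014, -47.4016, 10.0063]}
```

View pics/s1.png

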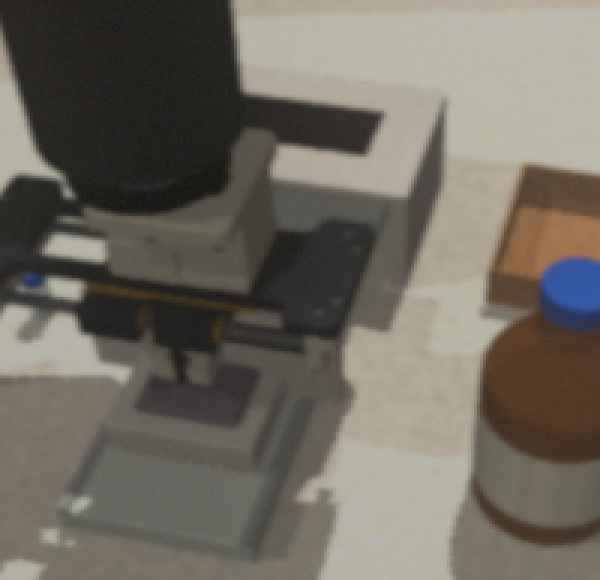

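The fingertips at (185,375) stand over the pad, and the gripper is clear of the bottle and carton. Now I press.

Request:
{"name": "arm_command", "arguments": {
  "targets": [
    [[0,0,0,0,0,-0.5,0],[0,0,0,0,0,-1.0,0],[0,0,0,0,0,-1.3,0],[0,0,0,0,0,-1.6,0],[0,0,0,0,0,-1.8,0],[0,0,0,0,0,-2.0,0],[0,0,0,0,0,-2.0,0],[0,0,0,0,0,-2.0,0]]
  ]
}}

```text
clock: 2.92
tool_pos: [0.5783, -0.0948, 0.0498]
orientation: [180.0, -0.0, -70.2]
force: [-2.4, -0.4, 5.3]
opening: 0.0004
```

Request:
{"name": "arm_command", "arguments": {
  "targets": [
    [[0,0,0,-0.1,0.3,-0.05,0],[0,0,0,-0.31,0.85,-0.05,0],[0,0,0,-0.55,1.5,-0.05,0],[0,0,0,-0.82,2.25,-0.05,0],[0,0,0,-1.1,3.0,-0.05,0],[0,0,0,-1.37,3.75,-0.05,0],[0,0,0,-1.64,4.5,-0.05,0],[0,0,0,-1.85,5.1,-0.05,0]]
  ]
}}

```text
clock: 3.58
tool_pos: [0.5606, -0.0435, 0.0498]
orientation: [-179.9, -0.0, -70.1]
force: [-1.4, -2.0, 5.6]
opening: 0.0006
```

Request:
{"name": "arm_command", "arguments": {
  "targets": [
    [[0,0,0,-0.27,0.75,0,0],[0,0,0,-0.6,1.65,0,0],[0,0,0,-0.93,2.55,0,0],[0,0,0,-1.26,3.45,0,0],[0,0,0,-1.58,4.35,0,0],[0,0,0,-1.9,5.2,0,0],[0,0,0,-2.13,5.85,0,0],[0,0,0,-2.2,6.1,0,0]]
  ]
}}

```text
clock: 4.25
tool_pos: [0.5391, 0.0179, 0.0501]
orientation: [-179.8, -0.1, -70.1]
force: [1.6, -3.4, 6.1]
opening: 0.0005
```

Request:
{"name": "arm_command", "arguments": {
  "targets": [
    [[0,0,0,-0.1,0.28,0,0],[0,0,0,-0.2,0.55,0,0],[0,0,0,-0.3,0.8,0,0],[0,0,0,-0.38,1.05,0,0],[0,0,0,-0.38,1.05,0,0]]
  ]
}}

```text
clock: 4.67
tool_pos: [0.5354, 0.0272, 0.05]
orientation: [-179.9, -0.1, -70.1]
force: [1.7, -7.9, 5.3]
opening: 0.0004
```

Request:
{"name": "arm_command", "arguments": {
  "targets": [
    [[0,0,0,-0.07,0.19,0,0],[0,0,0,-0.14,0.38,0,0],[0,0,0,-0.14,0.38,0,0]]
  ]
}}

```text
clock: 4.92
tool_pos: [0.5353, 0.0274, 0.0501]
orientation: [-179.9, -0.3, -70.2]
force: [16.5, -32.6, -0.7]
opening: 0.0001
```

Run:
```python
from h import *
st()
a=ctrl.snapshot("scene")[130:345,180:380];cv2.imwrite("pics/s2.png",cv2.resize(a,None,fx=3,fy=2.7,interpolation=3))
```

```text
{'clock': 4.9167, 'tool_pos': [0.5353, 0.0274, 0.0501], 'orientation': [-179.9147, -0.3266, -70.1706], 'force': [16.5128, -32.6086, -0.6664], 'opening': 0.0001, 'joint_pos': [24.1524, 18.0947, -29.7407, 0.4953, -42.1051, -4.6901]}
```

View pics/s2.png

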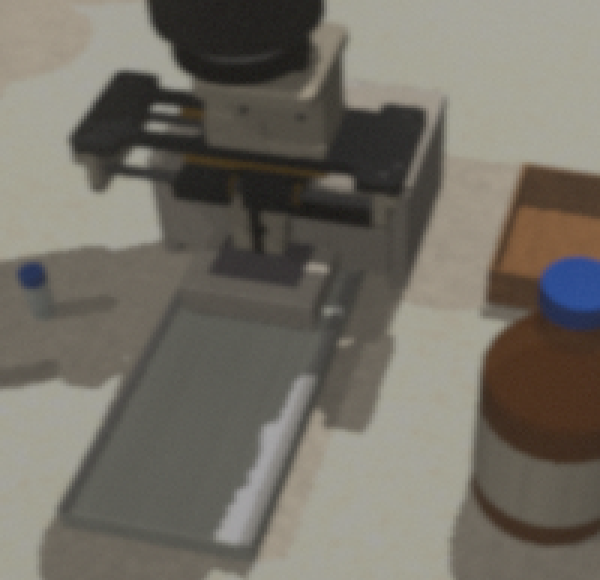

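Hard stop found at 36 N with the button still down (z = 50 mm). In the picture the panel is against the housing. I'll ease the push, lift to release the button, then back off.

Request:
{"name": "arm_command", "arguments": {
  "targets": [
    [[0,0,0,0.08,-0.22,0,0],[0,0,0,0.08,-0.22,0.2,0],[0,0,0,0.08,-0.22,0.5,0],[0,0,0,0.08,-0.22,0.8,0],[0,0,0,0.08,-0.22,1.1,0],[0,0,0,0.08,-0.22,1.4,0],[0,0,0,0.08,-0.22,1.6,0],[0,0,0,0.08,-0.22,1.6,0]]
  ]
}}

```text
clock: 5.63
tool_pos: [0.5322, 0.0263, 0.0637]
orientation: [179.7, -0.1, -70.3]
force: [6.3, -15.7, -8.5]
opening: 0.0007
```

Request:
{"name": "arm_command", "arguments": {
  "targets": [
    [[0,0,0,0.2,-0.55,0.1,0],[0,0,0,0.5,-1.4,1,0],[0,0,0,0.9,-2.5,3,0],[0,0,0,1.6,-4.5,6,0],[0,0,0,2.5,-7,9,0],[0,0,0,3.5,-10,12,0],[0,0,0,4.5,-13,14,0],[0,0,0,5.3,-16,15,0]]
  ]
}}

```text
clock: 6.3
tool_pos: [0.5888, -0.1324, 0.2202]
orientation: [-179.6, -0.1, -70.1]
force: [0.7, 0.1, 0.4]
opening: 0.0003
```

Run:
```python
from h import *
st()
a=ctrl.snapshot("scene")[130:345,180:380];cv2.imwrite("pics/s3.png",cv2.resize(a,None,fx=3,fy=2.7,interpolation=3))
a=ctrl.snapshot("top")[180:310,260:460];cv2.imwrite("pics/t3.png",cv2.convertScaleAbs(cv2.resize(a,None,fx=4,fy=4,interpolation=3),alpha=1.3))
```

```text
{'clock': 6.3, 'tool_pos': [0.5888, -0.1324, 0.2202], 'orientation': [-179.6317, -0.1385, -70.1009], 'force': [0.6707, 0.0899, 0.3541], 'opening': 0.0003, 'joint_pos': [5.8907, 13.8694, -9.6138, 0.0495, -66.126, 13.9889]}
```

View pics/s3.png

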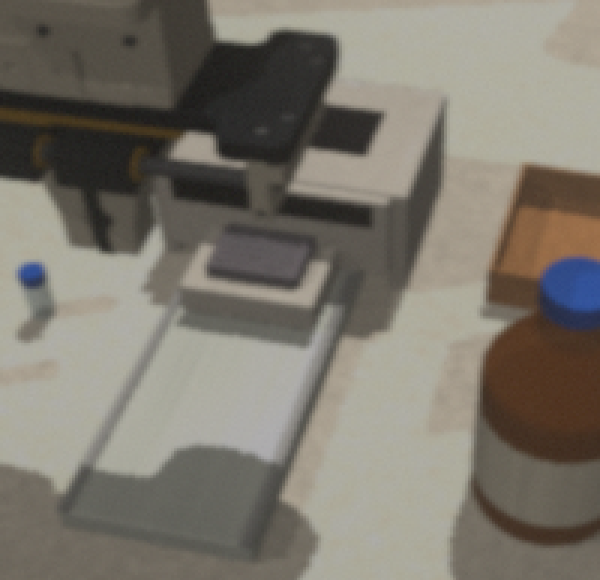

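View pics/t3.png

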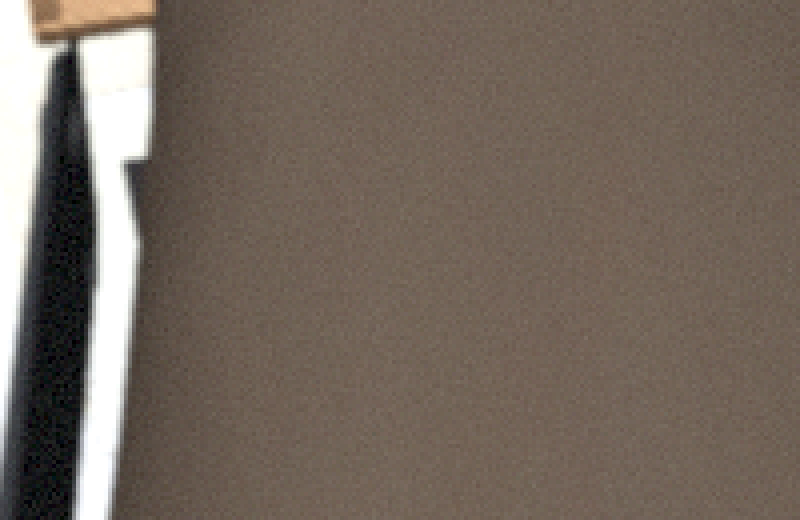

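In the scene view the button stands up around (262,255) and the panel is at the housing front. The top view was blocked by the arm, so I'll clear it for a final look.

Request:
{"name": "arm_command", "arguments": {
  "targets": [
    [[0,0,0,-1,-3,0,0],[0,0,0,-2.2,-6.5,0,0],[0,0,0,-3.4,-10,0,0],[0,0,0,-4.6,-13.5,0,0],[0,0,0,-5.8,-17,0,0],[0,0,0,-7,-20.5,0,0],[0,0,0,-8.2,-24,0,0],[0,0,0,-9.2,-27,0,0]]
  ]
}}

```text
clock: 7.07
tool_pos: [0.4935, -0.4024, 0.2156]
orientation: [-180.0, -0.0, -70.2]
force: [0.7, 1.0, -0.3]
opening: 0.0002
```

Run:
```python
from h import *
st()
a=ctrl.snapshot("scene")[140:290,200:340];b=ctrl.snapshot("top")
cv2.imwrite("pics/s4.png",cv2.resize(a,None,fx=4,fy=4,interpolation=3))
cv2.imwrite("pics/t4.png",cv2.convertScaleAbs(cv2.resize(b[90:310,250:450],None,fx=3.5,fy=2.7 and 2.7,interpolation=3),alpha=1.3))
```

```text
{'clock': 7.0667, 'tool_pos': [0.4935, -0.4024, 0.2156], 'orientation': [-179.967, -0.0117, -70.1751], 'force': [0.7486, 1.0445, -0.3327], 'opening': 0.0002, 'joint_pos': [-21.6709, 17.3551, -5.3947, -0.0142, -67.2177, 41.5013]}
```

View pics/s4.png

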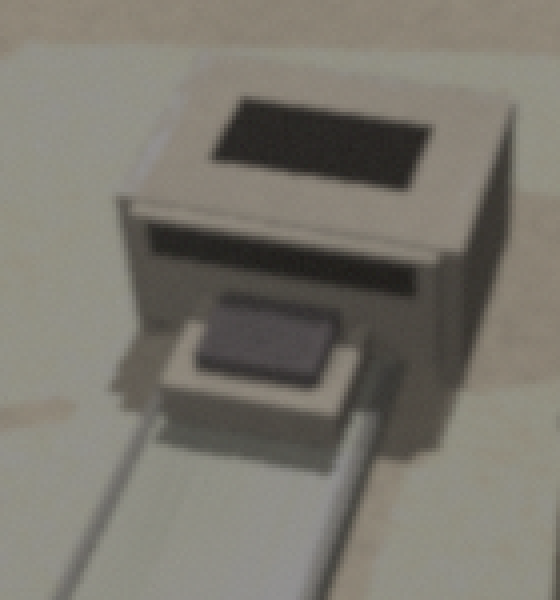

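View pics/t4.png

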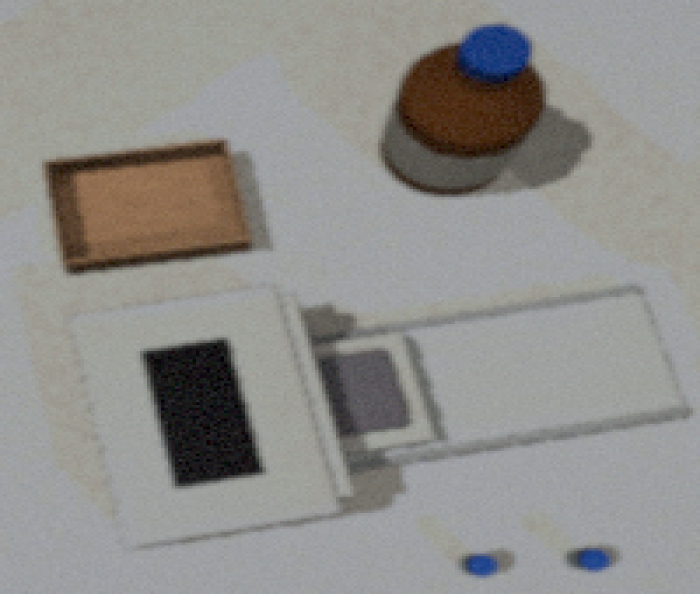

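Both views show the panel flush on the housing and the button standing proud of the ledge. The vials are still at (387,299) and (419,297) in full-image pixels, and the bottle and carton haven't moved.

```bash
python3 -c "
from h import *
ctrl.close_job()"
```

```text
the job is handed in; nothing more can be done
```

The tray is fully home with its button up, and I handed the job in at about 7 s of the 35 s allowed.

- **What I did:** With the fingers shut, I pressed the button about 9 mm down (5 to 6 N). I kept it down while pushing the panel until the hard stop, with about 36 N on the fingers. I then eased the push, lifted so the button came up, and backed well away.
- **Last checks:** The final scene and top pictures show the panel flush against the housing and the button standing up from the ledge. The bottle, carton and both vials are at their starting pixel positions. The force reading after backing off was about 1 N.
- **Disagreements and gaps:** The stop came about 2 mm before the point I had estimated from the images, which is within the measuring error. I judged the lock only from the raised button and flush panel; I did not pull on the tray to test it. One earlier top picture was no use because the arm blocked it, so I took it again.

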